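# Prop the parts feeder's hood

### The job

The parts feeder's hood has been raised to its stop, but only its stiff hinge keeps it up. Swing the feeder's own prop rod, the one pivoted on its front face, up until its end sits fully in the notch on the side of the hood, and leave it there with the hood still fully raised. A loose spare rod on the table is not the one.

Things in the scene. Friction and masses are not known exactly. Their poses are not given: they have to be found in the camera images.
- rod_grip (a point): Middle of the prop rod's handle: a level black sleeve 18 mm thick, 65 mm long, free to spin on the outer (robot-side) arm of the rod's T-bar. Site +x: along the bar to the feeder, parallel to the pivot axis; +y: from here 190 mm along the rod to the pivot axis, 75 mm above the table. Axes turn with the rod. Starts 0 to 23 degrees up, free end to the right; stays put (pivot friction 0.65 N m).
- rod_end (a point): The T-bar's inner arm, a bare steel pin 12 mm thick that goes into the notch; point on its axis, 66 mm along +x from rod_grip, same axes. The rod is a 10 mm steel bar pivoted on the front of the parts feeder (grey box 260 x 430 x 100 mm with a bowl of brass fittings, white hood). It swings up and over to the left, ending 9 to 10 degrees past upright.
- notch (a point): Where the pin's axis lies when seated: in a dark steel C-shaped bracket 12 mm thick on the hood's robot-side face, 263 mm above the table, open to the right, towards the rod as it comes over. Mouth 26 mm high, 36 mm deep; its back stops the pin. The axes turn with the hood; x is parallel to the rod's pivot axis.
- hood (a joint): Hinge of the feeder's white sheet-metal hood (240 x 240 x 70 mm, hinged along its left edge, top now about 350 mm above the table), in rad: 0 shut, 1.134 (65 degrees) fully raised against its stop, as at the start. Friction alone keeps it up; a push of 5 to 10 N on it brings it down.

How it is judged:
At the end, for the whole second after the job is handed in: The pin at the rod's end sits in the notch of the hood (within 15 mm of its seated place) and stays there by itself, and the hood is still raised (hinge above 1.05 rad, 60 degrees) (distance between rod_end and notch below 0.015 m and value of joint hood above 1.05 rad); the robot touches nothing.
It fails at once if the hood drops or is pushed down below 0.95 rad (54 degrees) (value of joint hood below 0.95 rad).
It also fails if it takes over 38 s, if anything falls off the work surface, if the arm or the gripper's body presses on something with over 40 N, if the wrist force passes 120 N, or if a joint passes its speed limit or range.

### The arm

A 6-joint arm with a two-finger parallel gripper is mounted at the origin on the work surface. World frame = base frame: x ahead of the robot, y to its left, z up, the work surface at z = 0. Lengths are in m, angles in rad, forces in N, time in s.
With the tool pointing down it reaches from about 0.325 to 0.925 m from the base axis. Payload 3.1 kg.
Tool frame: the origin (TCP) lies at the very end of the fingers, on their centre line; the grasp point (between the pads) lies manip.grasp_offset behind it (manip.grasp_offset is the distance from the TCP to the grasp point, in m); z points along the fingers, x is the direction in which the jaws open and shut, and the axes are right-handed (so a half turn about z gives the same grasp; the last joint's range is limited). The gripper opens to 85 mm and grips with 20 to 120 N. Pads are 22 mm wide; open, the fingers measure 114 mm over their backs; the gripper's body (76 mm by 85 mm) begins 54 mm behind the grasp point. The pads swing forward as they close: fully open they stand 13 mm farther back than shut.
Start: joints at [-1.212, 0.217, 1.613, -0, 1.311, -0.112], TCP at [0.284, -0.557, 0.231] pointing down, gripper open.
Joint ranges: [-2.75, 2.75], [-0.78, 2.1], [0.31, 2.55], [-1.13, 4.27], [0.13, 2.63], [-2.58, 2.58]. Speed limits (rad/s): [2.79, 2.79, 3.14, 3.14, 3.14, 3.14].

### API

Orientations are given as [roll, pitch, yaw] about the fixed x, y, z axes, in that order (R = Rz(yaw) Ry(pitch) Rx(roll)).
In Python, from plant import monitor, read_camera, manip gives the robot as it stands.
- The arm moves only by the shell command python3 -m inch 'ROWS'. ROWS is JSON, a list of rows, each a list of 7 numbers: the shift along the tool's x, y, z in cm, then the turn, a rotation vector about the tool's x, y, z in degrees, then the finger opening in cm, from 0 to 8.54. In form: [[dx, dy, dz, rx, ry, rz, jaw], ...]. A call has 1 to 12 rows; each row is the pose to reach, as a shift and turn from the pose commanded when the call began, along the tool's axes at that moment; what a row does not reach only later rows make up. A row lasts 1/8 s, in which the tool goes at most 62.5 mm and 10.7 degrees, less where a joint would pass 70% of its speed; a pose out of reach is approached as far as the arm can. A call with a gripper value outside its range is refused whole. The fingers move at their own pace and stop on an object; the grip force is fixed at half the most. Time passes only in rows, so rows that repeat a pose let the fingers close. It gives the time, the measured TCP pose, the force and the opening at its end, in the units of the state.
- monitor.sense(): the state, without advancing time (a new reading comes with each control period).
- read_camera(name): name is "scene" or "top"; returns a dict with "pixels" (384x512x3 uint8, red, green, blue), "depth" (384x512 float32, m along the optical axis (not along the pixel's ray), 0 where there is no reading), "intrinsics" (3x3 intrinsics, pixels), "R" (3x3) and "t" (3): a world point X has camera coordinates R X + t. Camera axes: x right, y down, z forward; pixel columns grow to the right and rows downward; lengths in m; the calibration is good to about 2 mm. A picture is of the moment at which its call begins.
- manip.job_done(): hands the job in, once; it reports no verdict.
The state is a dict: "clock": time; "qpos": joint angles; "qd": joint speeds; "joint_torque": joint torques, N m; "tool_pos": TCP position; "tcp_rot": TCP orientation; "ft_force": force on the tool from outside, world axes, zero at the start; "wrist_torque": the same for the moment, N m; "width": finger opening in m.
Only numpy, scipy, OpenCV 4.12 (cv2) and the standard library are available. Lean on these libraries where they do the work, as an engineer would, in place of code of your own. Each camera call takes 0.05 s, during which the arm holds its last target.

## Working session

There is one attempt and no reset: what is moved stays moved. The work goes in short steps, Python scripts to look and compute and a shell command to move; the robot and the scene stay as the last step left them, time stands still between calls to the robot, and variables do not carry over. Pictures are saved under pics/ and viewed, and the job is handed in when it is done.

```bash
ls; mkdir -p pics; python3 - <<'E'
from plant import monitor, read_camera, manip
import cv2
print(monitor.sense()); print(manip.grasp_offset)
for n in("scene","top"):
    c=read_camera(n); cv2.imwrite(f"pics/{n}0.png",cv2.resize(c["pixels"][:,:,::-1],(800,600)))
    print(n,c["intrinsics"],c["R"],c["t"])
E
```

```text
pics
{'clock': 0.0, 'qpos': array([-1.21218670e+00,  2.17772003e-01,  1.61494589e+00, -2.42643715e-05,
        1.31124426e+00, -1.12187246e-01]), 'qd': array([-0.00042391,  0.00057614,  0.00057961,  0.00131954, -0.00137991,
       -0.00092095]), 'joint_torque': array([-1.94658855e-04, -3.96838653e+01, -3.03852546e+01, -2.19516928e-04,
        9.69210902e-03, -7.61896871e-06]), 'tool_pos': array([ 0.28323315, -0.55623314,  0.22995103]), 'tcp_rot': array([-3.14135067e+00,  2.35721979e-03, -1.09999291e+00]), 'ft_force': array([-0.5345616 ,  0.21157706, -0.97325591]), 'wrist_torque': array([ 0.01261143,  0.01295646, -0.01523612]), 'width': 0.08542981734409495}
0.0187
scene [[376.56389555   0.         259.84395556]
 [  0.         376.56389555 188.23802535]
 [  0.           0.           1.        ]] [[ 0.86790381  0.49652331  0.01440773]
 [ 0.38171203 -0.64809601 -0.65898974]
 [-0.31786618  0.57743931 -0.75201392]] [-0.50311463 -0.08224597  0.97148269]
top [[349.79133633   0.         250.03701723]
 [  0.         349.79133633 191.84013776]
 [  0.           0.           1.        ]] [[ 0.01865823 -0.9998097   0.00569504]
 [-0.99811893 -0.01895878 -0.05830233]
 [ 0.05839921 -0.00459651 -0.99828273]] [0.04724183 0.54987706 0.74448019]
```

View pics/scene0.png

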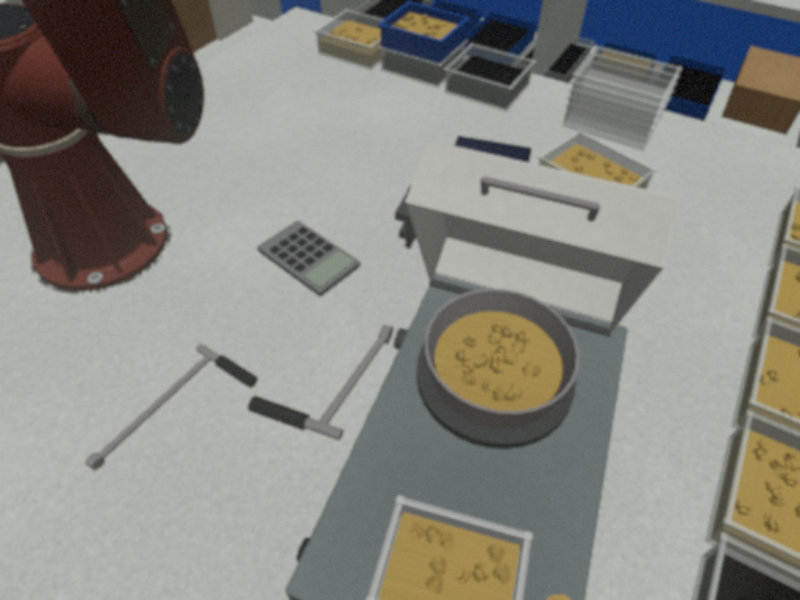

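View pics/top0.png

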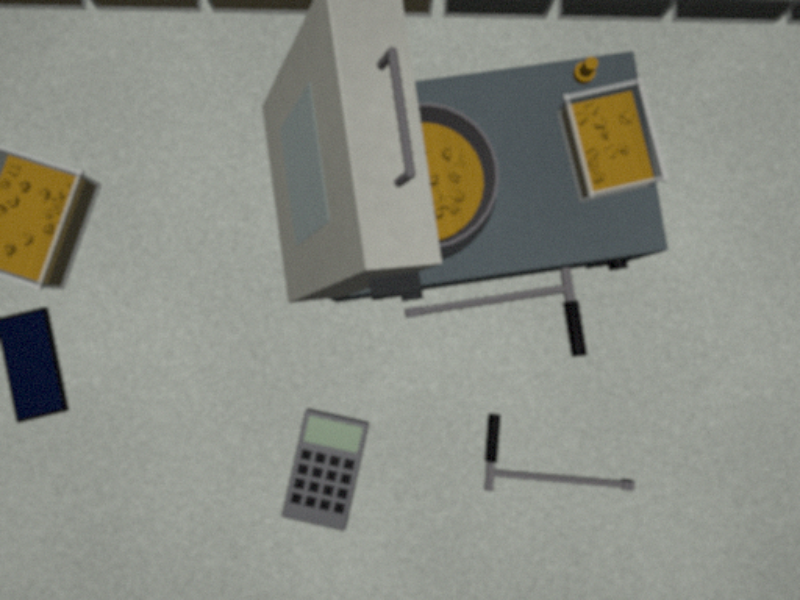

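The scene view shows the feeder's rod with its handle at about (280,412), T at (322,427) and pivot at (388,330). The spare rod is at left. In the top view the handle is at (575,328) and the pivot at (408,313). The notch bracket is at about (405,220) in scene.

```bash
cat > h.py <<'E'
import numpy as np, cv2
from plant import monitor, read_camera, manip
def dep(c,u,v,z=None,d=None):
    K=c["intrinsics"];R=c["R"];t=c["t"]
    r=np.array([(u-K[0,2])/K[0,0],(v-K[1,2])/K[1,1],1.0])
    o=-R.T@t; w=R.T@r
    if z is not None: s=(z-o[2])/w[2]
    else: s=d if d is not None else c["depth"][int(round(v)),int(round(u))]
    return o+s*w
def proj(c,X):
    p=c["intrinsics"]@(c["R"]@np.asarray(X)+c["t"]); return p[:2]/p[2]
def crop(c,x0,y0,w,h,f,name):
    im=c["pixels"][y0:y0+h,x0:x0+w,::-1]
    cv2.imwrite(name,cv2.resize(im,(w*f,h*f),interpolation=cv2.INTER_CUBIC))
E
python3 - <<'E'
from h import *
a=read_camera("scene");b=read_camera("top")
np.savez("/tmp/a.npz",**a);np.savez("/tmp/b.npz",**b)
crop(a,150,190,120,100,6,"pics/s1.png");crop(b,240,150,150,90,5,"pics/t1.png");crop(a,235,100,70,60,8,"pics/s2.png")
E
```

```text
(no output)
```

View pics/s1.png

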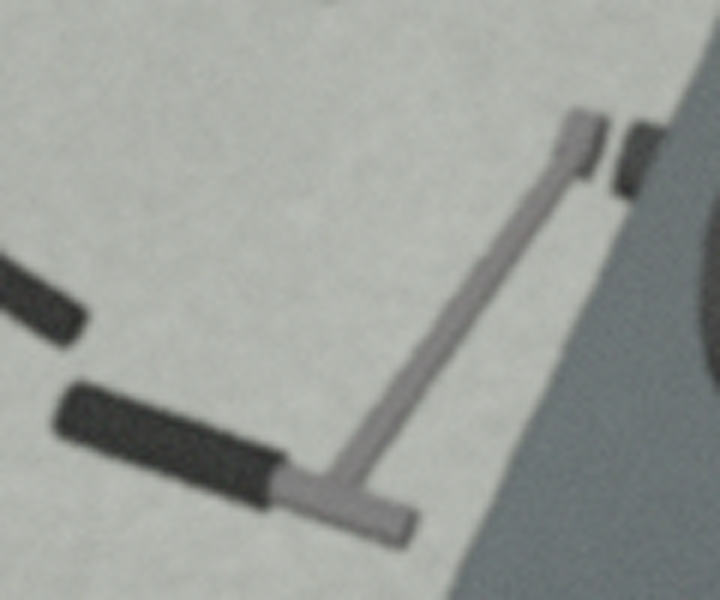

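View pics/t1.png

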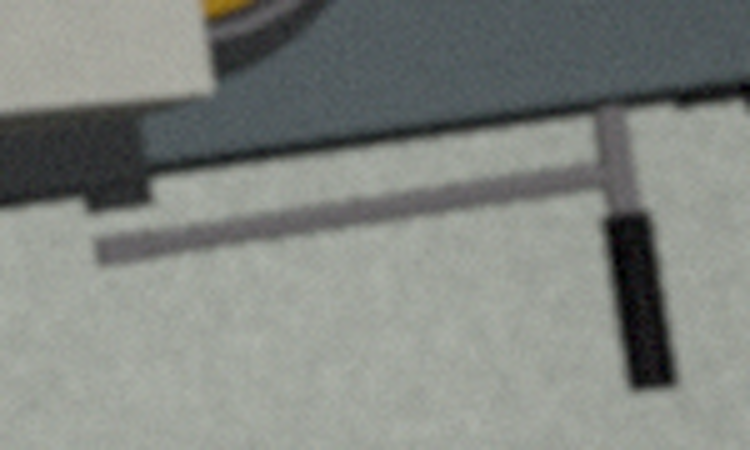

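View pics/s2.png

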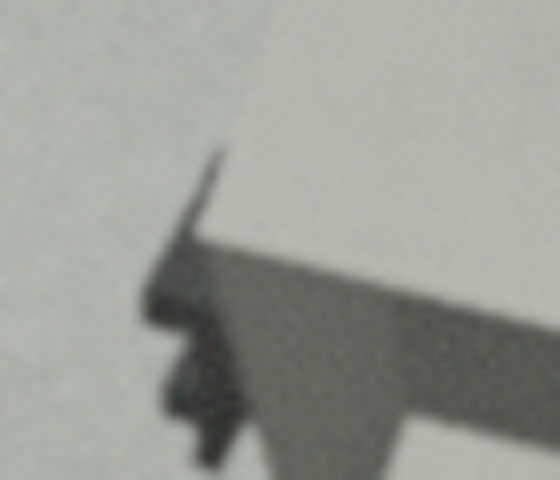

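```bash
python3 - <<'E'
from h import *
a=dict(np.load("/tmp/a.npz"));b=dict(np.load("/tmp/b.npz"))
S=lambda x,y:((x+.5)/6-.5+150,(y+.5)/6-.5+190)
T=lambda x,y:((x+.5)/5-.5+240,(y+.5)/5-.5+150)
def tri(p,q):
    P=[c["intrinsics"]@np.c_[c["R"],c["t"]] for c in(a,b)]
    X=cv2.triangulatePoints(P[0],P[1],np.array(p,float).reshape(2,1),np.array(q,float).reshape(2,1)).ravel();X=X[:3]/X[3]
    return X, np.linalg.norm(proj(a,X)-p),np.linalg.norm(proj(b,X)-q)
for n,p,q in[("handle",(172,443),(641,300)),("hout",(68,410),(653,386)),("hin",(276,478),(628,215)),("pinend",(403,526),(611,108)),("piv",(582,138),(105,250)),("piv-end2",(578,155),(112,248))]:
    print(n,tri(S(*p),T(*q)), "dep",dep(a,*S(*p)),dep(b,*T(*q)))
# feeder front edge top
for p in[(640,95),(300,145)]: print("edge",dep(b,*T(*p),z=.1),dep(b,*T(p[0],p[1]-8)))
# bracket points
S2=lambda x,y:((x+.5)/8-.5+235,(y+.5)/8-.5+100)
for p in[(180,290),(185,395),(210,440),(215,350)]: print("br",dep(a,*S2(*p)))
E
```

```text
handle (array([ 0.51353073, -0.15603127,  0.14058085]), np.float64(0.10188188344490431), np.float64(0.10522721353307739)) dep [ 0.51635643 -0.15807822  0.1461015 ] [ 0.51327684 -0.1537581   0.14753044]
hout (array([ 0.48204628, -0.16129415,  0.13868167]), np.float64(0.1614555872247555), np.float64(0.16859413700122913)) dep [ 0.4848437  -0.16349998  0.14430257] [ 0.48251794 -0.15887991  0.14509852]
hin (array([ 0.54441545, -0.15092408,  0.14152858]), np.float64(0.18376779011333355), np.float64(0.18761025975324136)) dep [ 0.54579782 -0.15181823  0.14414278] [ 0.54378333 -0.14923864  0.14711787]
pinend (array([ 0.58252566, -0.14523529,  0.14169154]), np.float64(0.36968936100124594), np.float64(0.3712812747245715)) dep [ 0.58229497 -0.14583576  0.1424639 ] [ 0.5828982  -0.14436328  0.14324644]
piv (array([0.52887648, 0.03530162, 0.07136464]), np.float64(0.7702891279069038), np.float64(0.906126514878968)) dep [0.53433631 0.02359512 0.08800741] [0.52995126 0.03672693 0.0837425 ]
piv-end2 (array([0.52958873, 0.0320546 , 0.06598857]), np.float64(0.9458881918126506), np.float64(1.1067061184618312)) dep [0.53496691 0.01987148 0.08335636] [0.53070442 0.03406477 0.08611497]
edge [ 0.59356667 -0.16972262  0.1       ] [ 0.596712   -0.16976454  0.09988627]
edge [ 0.57150619 -0.03762878  0.1       ] [ 0.57457658 -0.03753343  0.10043074]
br [0.54870848 0.03690756 0.28443422]
br [0.54547198 0.04526579 0.24767334]
br [0.55768236 0.03447791 0.24935088]
br [ 0.77685087 -0.36446744  0.68361799]
```

Triangulation agrees with the given sizes. The handle is at (0.513,−0.156,0.139) and the rod is about 20° up. The bar runs along yaw 9.5°, the same as the front edge. Next I plan the pre-grasp with the tool tilted outward and the jaws closing across the bar.

```bash
cat >> h.py <<'E'
from scipy.spatial.transform import Rotation as Ro
px=np.array([.9864,.1644,0]);l=np.array([-.1644,.9864,0]);zz=np.array([0,0,1.])
G0=np.array([.5133,-.1555,.1395])
TH0=np.degrees(np.arcsin((G0[2]-.075)/.19))
P=G0+.19*(np.cos(np.radians(TH0))*l-np.sin(np.radians(TH0))*zz)
def grip(th): th=np.radians(th); return P+.19*(-np.cos(th)*l+np.sin(th)*zz)
def orient(al):
    al=np.radians(al); z=np.cos(al)*-zz+np.sin(al)*px; x=-l; return np.c_[x,np.cross(z,x),z]
def cur():
    s=monitor.sense(); return s["tool_pos"],Ro.from_euler("xyz",s["tcp_rot"]).as_matrix(),s
def rel(p,R):
    p0,R0,_=cur(); return np.round(np.r_[R0.T@(p-p0)*100, np.degrees(Ro.from_matrix(R0.T@R).as_rotvec())],2)
E
python3 - <<'E'
from h import *
print(TH0,P,grip(99.5),grip(99.5)+.066*px)
R=orient(35)
for back in(.10,0): print(rel(G0+R[:,2]*(.0187-back),R))
E
```

```text
19.84481132096272 [0.48391893 0.0207864  0.075     ] [0.47876351 0.05171897 0.26239426] [0.54386591 0.06256937 0.26239426]
[-26.71 -34.24   2.48  34.73   5.43  16.94]
[-24.97 -39.7   10.67  34.73   5.43  16.94]
```

```bash
python3 -m inch '[[-13,-17,0,17,2.7,8.5,8.5],[-26.7,-34.2,2.5,34.7,5.4,16.9,8.5],[-26.7,-34.2,2.5,34.7,5.4,16.9,8.5],[-26.7,-34.2,2.5,34.7,5.4,16.9,8.5],[-26.7,-34.2,2.5,34.7,5.4,16.9,8.5],[-26.7,-34.2,2.5,34.7,5.4,16.9,8.5],[-26.7,-34.2,2.5,34.7,5.4,16.9,8.5],[-26.7,-34.2,2.5,34.7,5.4,16.9,8.5],[-26.7,-34.2,2.5,34.7,5.4,16.9,8.5],[-26.7,-34.2,2.5,34.7,5.4,16.9,8.5],[-26.7,-34.2,2.5,34.7,5.4,16.9,8.5]]'
python3 - <<'E'
from h import *
R=orient(35);print(cur()[2]["qpos"])
print(rel(G0+R[:,2]*(.0187-.1),R),rel(G0+R[:,2]*.0187,R))
crop(read_camera("scene"),100,100,200,150,4,"pics/s3.png")
E
```

```text
clock: 1.58
tool_pos: [0.4669, -0.1657, 0.2065]
tcp_rot: [-2.531, -0.001, -1.408]
ft_force: [-0.8, 0.4, 0.2]
width: 0.0848
[-0.78149996 -0.32962991  2.28976219  0.63456198  0.89842887  0.29328113]
[-0.25 -0.04  0.07  0.02 -0.14 -0.06] [-0.27 -0.05 10.07  0.02 -0.14 -0.06]
```

View pics/s3.png

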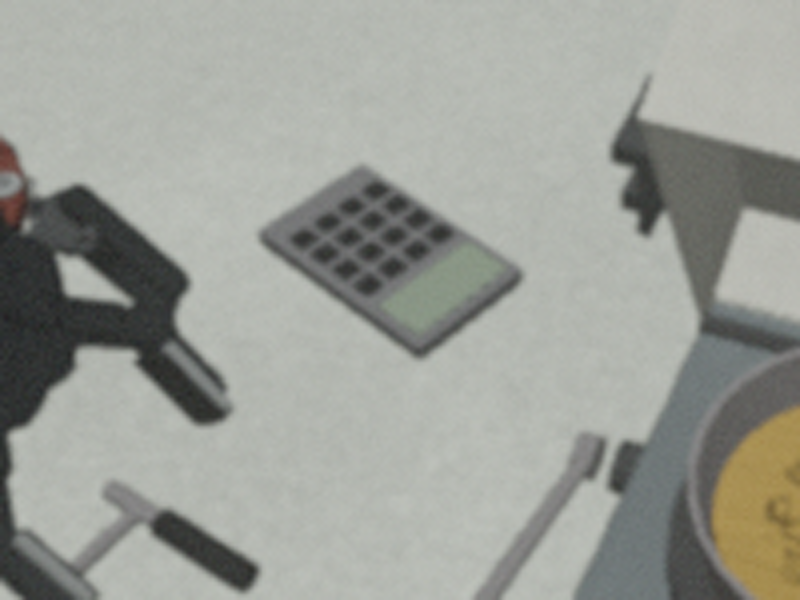

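```bash
python3 - <<'E'
from h import *
R=orient(25)
for b in(.06,0):print(rel(G0+R[:,2]*(.0187-b),R))
E
```

```text
[-0.24 -0.77  4.13 -9.98 -0.12 -0.07]
[-0.25  0.27 10.04 -9.98 -0.12 -0.07]
```

```bash
python3 -m inch '[[-0.2,-0.8,4.1,-10,-0.1,0,8.5],[-0.2,-0.8,4.1,-10,-0.1,0,8.5],[-0.25,-0.2,7,-10,-0.1,0,8.5],[-0.25,0.27,10,-10,-0.1,0,8.5],[-0.25,0.27,10,-10,-0.1,0,8.5],[-0.25,0.27,10,-10,-0.1,0,8.5]]'
python3 - <<'E'
from h import *
R=orient(25);print(cur()[2]["qpos"])
print(rel(G0+R[:,2]*.0187,R))
crop(read_camera("scene"),100,180,200,150,4,"pics/s4.png")
crop(read_camera("top"),250,120,200,150,4,"pics/t4.png")
E
```

```text
clock: 2.38
tool_pos: [0.5211, -0.1534, 0.1239]
tcp_rot: [-2.704, -0.0, -1.405]
ft_force: [0.4, -0.7, 0.2]
width: 0.0851
[-0.58038223 -0.0314667   2.16382166  0.44581551  0.72893594  0.53135679]
[ 0.08  0.07  0.12 -0.06 -0.01  0.03]
```

View pics/s4.png

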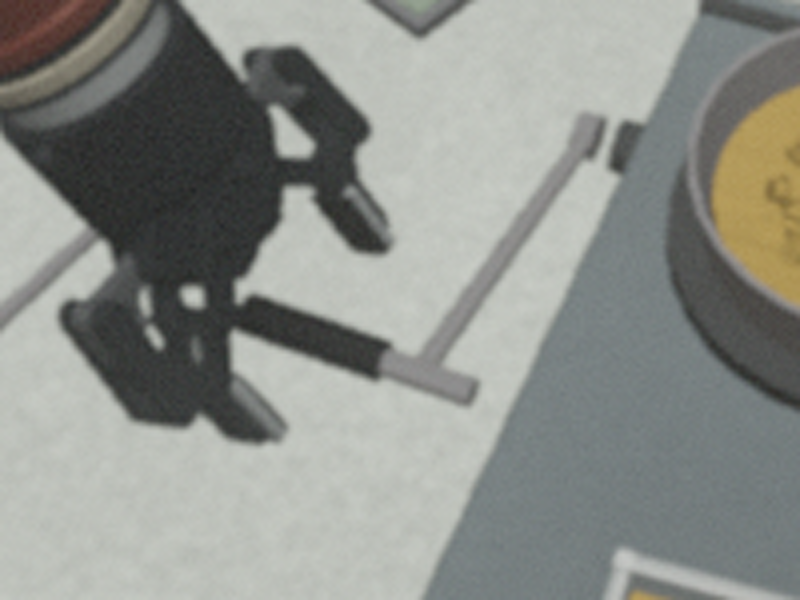

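View pics/t4.png

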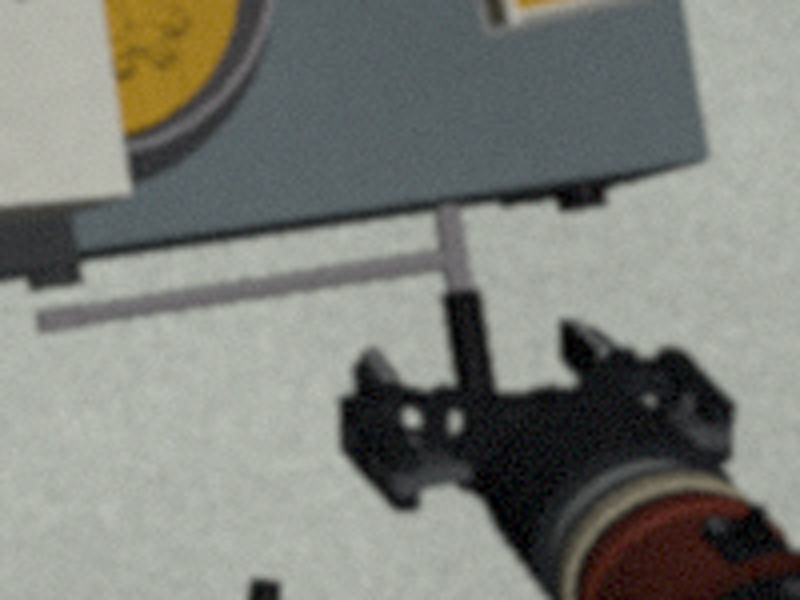

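The handle lies between the open fingers in both views (scene crop ~(310,340), top crop ~(470,350)). Closing now.

```bash
python3 -m inch '[[0.1,0.1,0.1,0,0,0,1.5],[0.1,0.1,0.1,0,0,0,1.0],[0.1,0.1,0.1,0,0,0,1.0],[0.1,0.1,0.1,0,0,0,1.0],[0.1,0.1,0.1,0,0,0,1.0],[0.1,0.1,0.1,0,0,0,1.0]]'
python3 - <<'E'
from h import *
p,R,s=cur(); print(s["ft_force"],s["wrist_torque"],s["width"])
crop(read_camera("scene"),100,180,200,150,4,"pics/s5.png")
# swing targets relative to current grasp, arc from the current angle
R=orient(25); g=p-R[:,2]*.0187; print(g,G0)
for th in [20,24,28,32,36,40,44,48,52,56,60,64,68,72,76,80,84,88,92,96,99.5,101]:
    print(th,np.round(cur()[1].T@(grip(th)-grip(TH0))*100,2))
E
```

```text
clock: 3.22
tool_pos: [0.5211, -0.155, 0.1219]
tcp_rot: [-2.705, -0.003, -1.405]
ft_force: [-3.3, -4.1, 1.0]
width: 0.0162
[-3.28426698 -4.13739455  0.98512752] [-0.69975216  0.47134299 -0.36599202] 0.01622501633933616
[ 0.51331012 -0.15627528  0.13884835] [ 0.5133 -0.1555  0.1395]
20 [-0.02 -0.02 -0.04]
24 [-0.51 -0.54 -1.16]
28 [-1.09 -1.05 -2.24]
32 [-1.75 -1.53 -3.28]
36 [-2.49 -2.   -4.28]
40 [-3.3  -2.44 -5.23]
44 [-4.18 -2.86 -6.13]
48 [-5.14 -3.25 -6.96]
52 [-6.15 -3.61 -7.74]
56 [-7.22 -3.95 -8.45]
60 [-8.34 -4.25 -9.09]
64 [-9.51 -4.51 -9.65]
68 [-10.72  -4.74 -10.14]
72 [-11.97  -4.94 -10.56]
76 [-13.24  -5.09 -10.89]
80 [-14.54  -5.21 -11.14]
84 [-15.85  -5.29 -11.31]
88 [-17.17  -5.33 -11.4 ]
92 [-18.5   -5.34 -11.4 ]
96 [-19.82  -5.3  -11.32]
99.5 [-20.97  -5.24 -11.18]
101 [-21.46  -5.2  -11.1 ]
```

View pics/s5.png

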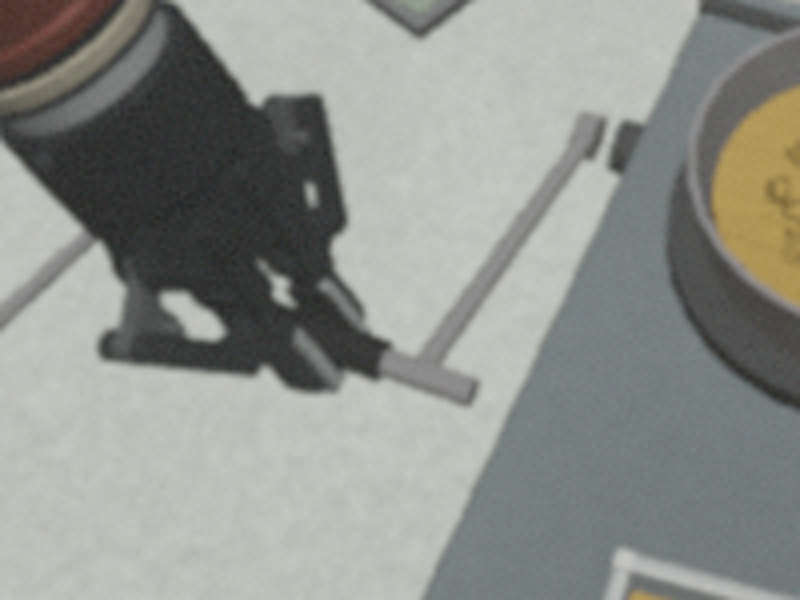

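The handle is gripped, with the opening at 16 mm. The table comes from the angle offsets relative to this pose. I'll do the first part of the swing and check the force.

```bash
python3 -m inch '[[-0.25,-0.27,-0.6,0,0,0,1],[-0.5,-0.54,-1.16,0,0,0,1],[-1.1,-1.05,-2.24,0,0,0,1],[-1.75,-1.53,-3.28,0,0,0,1],[-2.5,-2,-4.28,0,0,0,1],[-3.3,-2.44,-5.23,0,0,0,1],[-3.3,-2.44,-5.23,0,0,0,1]]'
python3 - <<'E'
from h import *
p,R,s=cur(); print(s["ft_force"],s["width"],s["qpos"])
g=p-R[:,2]*.0187; print(g,grip(40)-G0+[.5133,-.1563,.1388], R.T@(grip(40)-G0+[.5133,-.1563,.1388]-g))
print("r",np.linalg.norm((np.array([(g-P)@l,(g-P)[2]]))),np.degrees(np.arctan2(g[2]-.075,-(g-P)@l)))
for th in range(44,102,4):
    print(th,np.round(R.T@(grip(th)-grip(40))*100,2))
E
```

```text
clock: 4.15
tool_pos: [0.5158, -0.1223, 0.1808]
tcp_rot: [-2.705, -0.004, -1.404]
ft_force: [-6.9, -4.6, 6.4]
width: 0.016
[-6.92318268 -4.55292979  6.35230027] 0.016029553133583226 [-0.52185626 -0.16503141  2.1612265   0.36863272  0.83187087  0.67424837]
[ 0.50801606 -0.12356169  0.1977029 ] [ 0.5078471  -0.12358258  0.19642965] [-1.23549343e-05  6.92954059e-04  1.08158660e-03]
r 0.19097986660801494 39.97784130870998
44 [-0.88 -0.42 -0.9 ]
48 [-1.83 -0.81 -1.73]
52 [-2.85 -1.18 -2.51]
56 [-3.92 -1.51 -3.22]
60 [-5.04 -1.81 -3.86]
64 [-6.21 -2.08 -4.42]
68 [-7.42 -2.31 -4.92]
72 [-8.66 -2.51 -5.33]
76 [-9.93 -2.67 -5.66]
80 [-11.23  -2.79  -5.92]
84 [-12.54  -2.87  -6.09]
88 [-13.87  -2.91  -6.18]
92 [-15.19  -2.92  -6.18]
96 [-16.52  -2.88  -6.1 ]
100 [-17.83  -2.81  -5.94]
```

Forces are low and it tracks the arc. Continuing to about 80°.

```bash
python3 -m inch '[[-0.9,-0.42,-0.9,0,0,0,1],[-1.85,-0.81,-1.73,0,0,0,1],[-2.85,-1.18,-2.5,0,0,0,1],[-3.9,-1.51,-3.2,0,0,0,1],[-5.05,-1.81,-3.85,0,0,0,1],[-6.2,-2.08,-4.4,0,0,0,1],[-7.4,-2.31,-4.9,0,0,0,1],[-8.65,-2.5,-5.3,0,0,0,1],[-9.95,-2.67,-5.65,0,0,0,1],[-11.2,-2.8,-5.9,0,0,0,1],[-11.2,-2.8,-5.9,0,0,0,1]]'
python3 - <<'E'
from h import *
p,R,s=cur(); print(s["ft_force"],s["width"],s["qpos"])
g=p-R[:,2]*.0187
th=np.degrees(np.arctan2(g[2]-.075,-(g-P)@l))
print("r",np.linalg.norm((np.array([(g-P)@l,(g-P)[2]]))),th,(g-P)@px)
a=read_camera("scene");crop(a,200,80,130,100,6,"pics/s6.png")
crop(read_camera("top"),180,100,200,150,4,"pics/t6.png")
for th in [82,84,86,88,90,92,94,96,98,99.5,100.5]:
    print(th,np.round(R.T@(grip(th)-grip(80))*100,2))
E
```

```text
clock: 5.52
tool_pos: [0.4977, -0.0107, 0.2467]
tcp_rot: [-2.704, -0.002, -1.403]
ft_force: [-7.9, -1.8, 9.4]
width: 0.0161
[-7.90988943 -1.79636764  9.37263635] 0.016109414680486392 [-0.27475988 -0.36030172  2.18056981  0.2257459   0.93295397  1.02870684]
r 0.1915663415870131 79.99905723183794 0.0004524548427969461
82 [-0.65 -0.05 -0.09]
84 [-1.31 -0.08 -0.17]
86 [-1.97 -0.11 -0.22]
88 [-2.64 -0.13 -0.25]
90 [-3.3  -0.13 -0.26]
92 [-3.96 -0.13 -0.25]
94 [-4.62 -0.12 -0.22]
96 [-5.28 -0.1  -0.17]
98 [-5.94 -0.06 -0.1 ]
99.5 [-6.44 -0.03 -0.03]
100.5 [-6.76 -0.01  0.02]
```

View pics/s6.png

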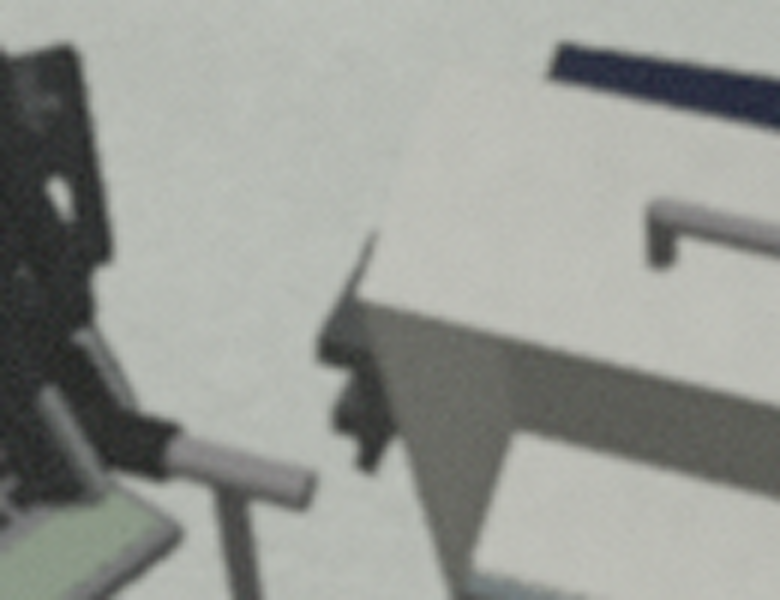

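View pics/t6.png

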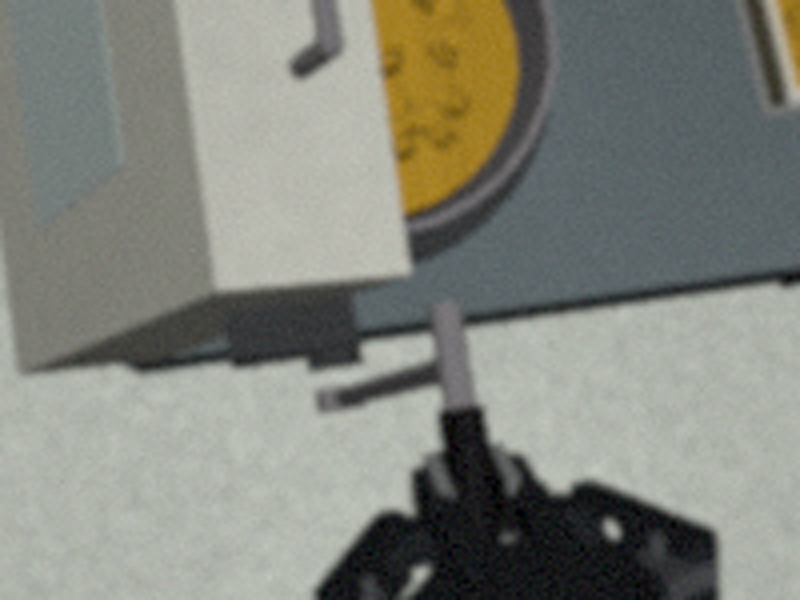

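The pin tip (scene crop ~(300,490)) is just to the right of the bracket mouth (~(345,380)), with the hood still up. Moving slowly in.

```bash
python3 -m inch '[[-0.65,-0.05,-0.09,0,0,0,1],[-1.3,-0.08,-0.17,0,0,0,1],[-1.95,-0.11,-0.22,0,0,0,1],[-2.65,-0.13,-0.25,0,0,0,1],[-3.3,-0.13,-0.26,0,0,0,1],[-3.95,-0.13,-0.25,0,0,0,1],[-3.95,-0.13,-0.25,0,0,0,1]]'
python3 - <<'E'
from h import *
p,R,s=cur(); print(s["ft_force"],s["width"])
g=p-R[:,2]*.0187
th=np.degrees(np.arctan2(g[2]-.075,-(g-P)@l))
print("r",np.linalg.norm((np.array([(g-P)@l,(g-P)[2]]))),th)
a=read_camera("scene");crop(a,200,80,130,100,6,"pics/s7.png")
for th in [94,96,98,99.5,100.5,101]:
    print(th,np.round(R.T@(grip(th)-grip(92))*100,2))
E
```

```text
clock: 6.5
tool_pos: [0.4913, 0.0283, 0.2495]
tcp_rot: [-2.704, -0.001, -1.403]
ft_force: [-6.5, -2.2, 9.1]
width: 0.016
[-6.54212668 -2.20574835  9.14841441] 0.015989773082188376
r 0.19157386277983396 91.86163950811827
94 [-0.66  0.01  0.03]
96 [-1.32  0.04  0.08]
98 [-1.98  0.07  0.16]
99.5 [-2.47  0.1   0.22]
100.5 [-2.8   0.12  0.28]
101 [-2.96  0.13  0.3 ]
```

View pics/s7.png

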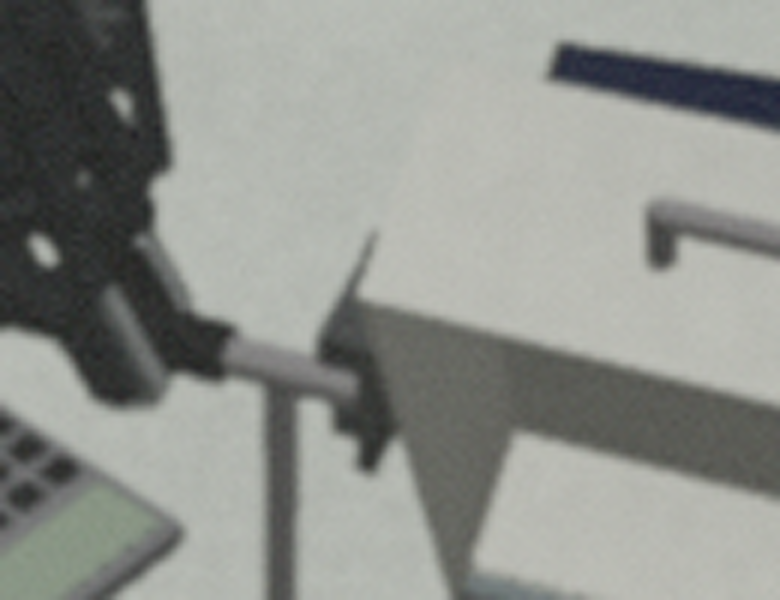

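The pin is entering the mouth (crop ~(350,385)), and the hood outline has not moved. I'll continue in small steps to the back.

```bash
python3 -m inch '[[-0.4,0,0.02,0,0,0,1],[-0.8,0.02,0.04,0,0,0,1],[-1.2,0.03,0.07,0,0,0,1],[-1.6,0.05,0.11,0,0,0,1],[-2,0.07,0.16,0,0,0,1],[-2.2,0.08,0.18,0,0,0,1],[-2.4,0.1,0.21,0,0,0,1],[-2.4,0.1,0.21,0,0,0,1]]'
python3 - <<'E'
from h import *
p,R,s=cur(); print(s["ft_force"],s["ft_force"]@l,s["width"])
g=p-R[:,2]*.0187
th=np.degrees(np.arctan2(g[2]-.075,-(g-P)@l))
print("r",np.linalg.norm((np.array([(g-P)@l,(g-P)[2]]))),th)
a=read_camera("scene");crop(a,200,80,130,100,6,"pics/s8.png")
E
```

```text
clock: 7.55
tool_pos: [0.4874, 0.052, 0.2472]
tcp_rot: [-2.704, -0.001, -1.403]
ft_force: [-6.0, -2.7, 8.5]
width: 0.0161
[-6.0428513  -2.70014418  8.48386953] -1.669977464919598 0.016108972707682384
r 0.19156152099379292 99.07912268941378
```

View pics/s8.png

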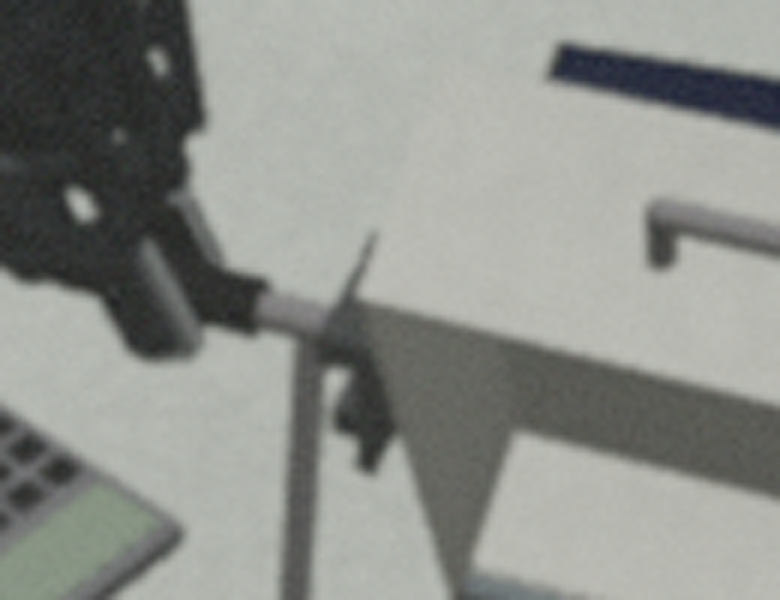

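There is no rise in side force yet, so I'll push a few mm further to find the back.

```bash
python3 -m inch '[[-0.1,0,0.02,0,0,0,1],[-0.2,0.01,0.04,0,0,0,1],[-0.3,0.01,0.05,0,0,0,1],[-0.3,0.01,0.05,0,0,0,1]]'
python3 -c "
from h import *
p,R,s=cur();g=p-R[:,2]*.0187
print(s['ft_force']@l,s['width'],np.degrees(np.arctan2(g[2]-.075,-(g-P)@l)))"
python3 -m inch '[[-0.1,0,0.02,0,0,0,1],[-0.2,0.01,0.04,0,0,0,1],[-0.3,0.01,0.06,0,0,0,1],[-0.3,0.01,0.06,0,0,0,1]]'
python3 -c "
from h import *
p,R,s=cur();g=p-R[:,2]*.0187
print(s['ft_force']@l,s['width'],np.degrees(np.arctan2(g[2]-.075,-(g-P)@l)))
crop(read_camera('scene'),200,80,130,100,6,'pics/s9.png');crop(read_camera('top'),180,100,200,150,4,'pics/t9.png')"
```

```text
clock: 8.1
tool_pos: [0.4873, 0.0533, 0.247]
tcp_rot: [-2.704, -0.005, -1.404]
ft_force: [-7.2, -8.1, 10.4]
width: 0.0159
-6.797941662065927 0.015920751415089907 99.50091821239616
clock: 8.6
tool_pos: [0.4873, 0.0537, 0.2469]
tcp_rot: [-2.704, -0.011, -1.405]
ft_force: [-10.0, -16.8, 12.2]
width: 0.0161
-14.881473980152201 0.016077918605984946 99.65427823822168
```

View pics/s9.png

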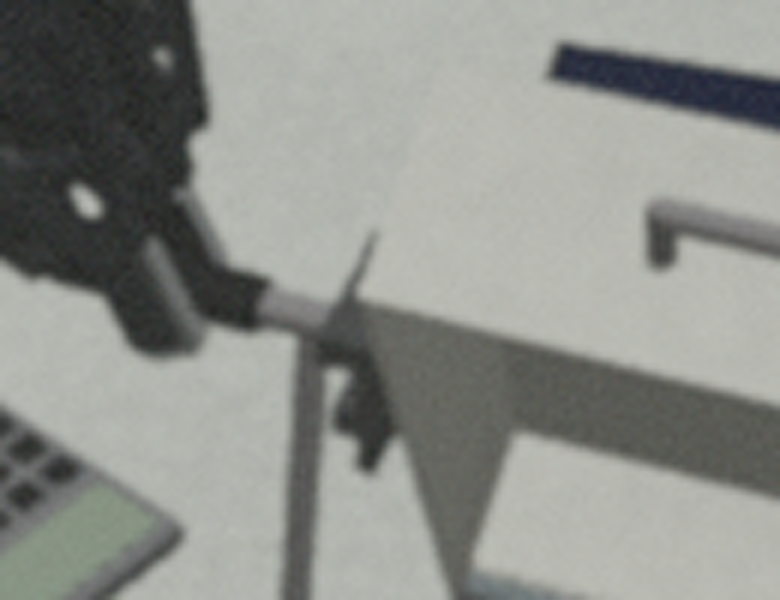

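View pics/t9.png

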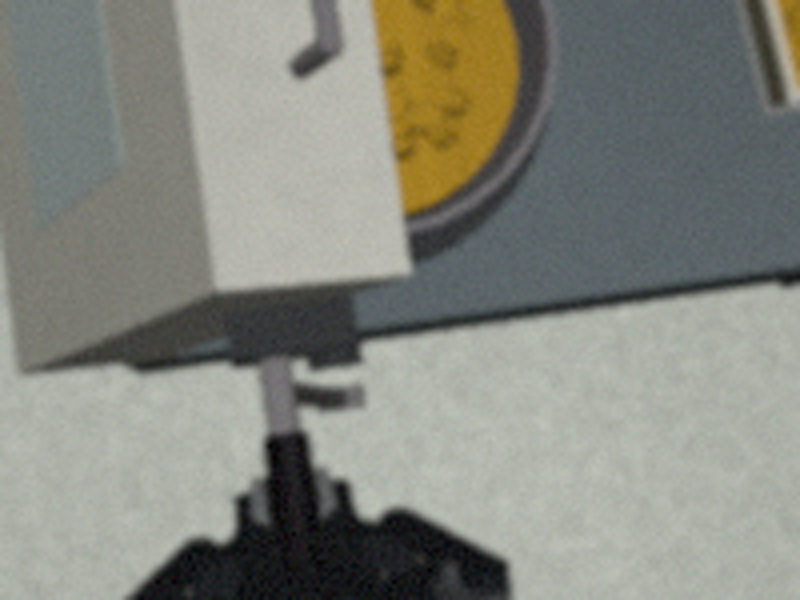

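Side force rose by 13 N while the angle stalled at 99.6°, so the pin is against the back of the notch (expected 9–10° past upright). I'll relieve the push, open, and back off along the tool axis.

```bash
python3 -m inch '[[0.25,0,0,0,0,0,1],[0.35,0,0,0,0,0,1],[0.35,0,0,0,0,0,3],[0.35,0,0,0,0,0,6],[0.35,0,0,0,0,0,6],[0.35,0,0,0,0,0,6],[0.35,0,0,0,0,0,6]]'
python3 -c "
from h import *
crop(read_camera('scene'),200,80,130,100,6,'pics/s10.png')"
```

```text
clock: 9.57
tool_pos: [0.4866, 0.0548, 0.2437]
tcp_rot: [-2.706, 0.001, -1.404]
ft_force: [-0.8, -0.7, 0.6]
width: 0.0597
```

View pics/s10.png

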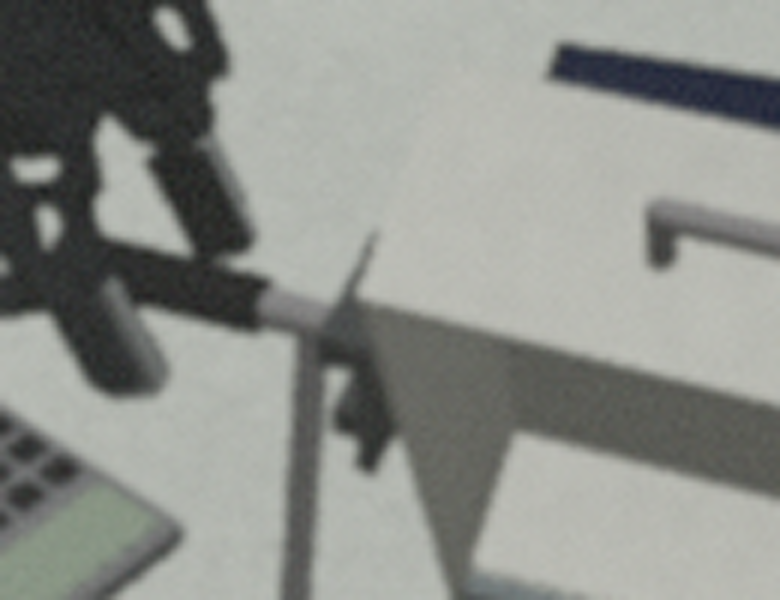

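The fingers are clear and the rod has stayed put. Retreating.

```bash
python3 -m inch '[[0,0,-1,0,0,0,6],[0,0,-3,0,0,0,6],[0,0,-6,0,0,0,6],[0,0,-10,0,0,0,6],[0,0,-10,0,0,0,6],[0,0,-10,0,0,0,6]]'
python3 -c "
from h import *
print(cur()[2]['qpos'])
a=read_camera('scene');b=read_camera('top');np.savez('/tmp/a2.npz',**a);np.savez('/tmp/b2.npz',**b)
crop(a,200,80,130,100,6,'pics/s11.png');crop(b,180,100,200,150,4,'pics/t11.png')
a0=np.load('/tmp/a.npz');d=np.abs(a['pixels'][60:140,262:430].astype(int)-a0['pixels'][60:140,262:430]).mean(2);print('hood diff mean/max',d.mean(),d.max())"
```

```text
clock: 10.38
tool_pos: [0.4449, 0.0476, 0.3345]
tcp_rot: [-2.705, 0.0, -1.404]
ft_force: [-0.0, -0.2, -1.3]
width: 0.0601
[-0.13898168 -0.57156649  2.15084134  0.14006     1.1477431   1.23450873]
hood diff mean/max 1.831125992063492 12.333333333333334
```

View pics/s11.png

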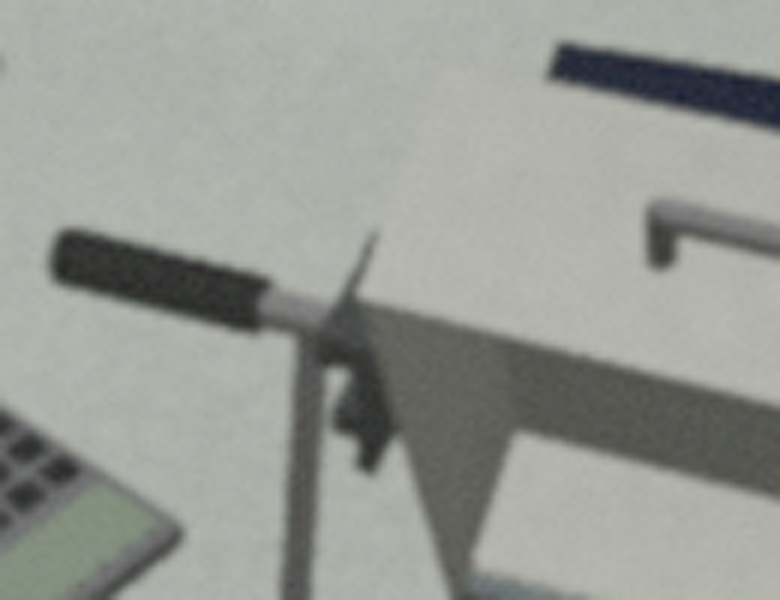

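View pics/t11.png

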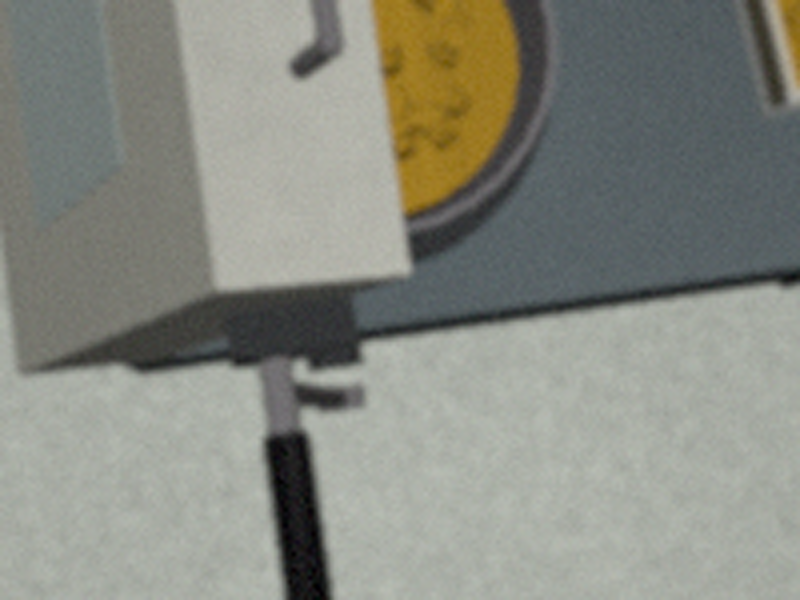

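The pin stands in the bracket in both views (scene ~(325,330), top ~(278,365)). The hood is unchanged and the gripper is clear.

```bash
python3 -c "
from plant import manip
print(manip.job_done())"
```

```text
the job is handed in; nothing more can be done
None
```

The feeder's prop rod is now up with its pin in the hood's notch, and the hood is still fully raised. I handed the job in at about 10.5 s; no verdict is reported.

- **What I did:** I gripped the rod's handle with the tool tilted 25° and swung it along its arc from about 20° to 99.6°. When the pin pressed on the back of the notch, I eased off, opened the fingers and backed away 10 cm.
- **Seating:** The side force rose by 13 N while the angle stalled at 99.6°, within the stated 9 to 10 degrees past upright. After release, both cameras showed the rod staying in the bracket.
- **Hood:** Its image matched the starting picture to within noise. I had no direct reading of the hinge angle.
- **Forces:** The highest wrist force I read was about 23 N, during the final push, and it was near zero after release.
- **Not measured:** I judged the distance between pin and notch from the rod's angle, the force and the pictures, because the bracket hides the pin tip. No check failed or disagreed.

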